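Roll-test two spacer tubes and scrap the oval one

TASK

One of the two spacer tubes on the steel plate is out of round. Using the wooden hand block, press lightly on each tube in turn and roll it half a turn across the plate, feeling for any rise and fall, and leave it lying there; then stand the block back on the bench, put the tube that wobbles in the yellow reject crate, and leave the sound one lying on the plate. Leave the other things on the bench alone.

Things in the scene. Friction and masses are not known exactly. Their poses are not given: they have to be found in the camera images.
- plate: flat steel plate fixed to the bench, 220 mm along its x by 300 mm along its y, 12 mm thick, smooth top; origin at the centre of its underside, z up. A strip 6 mm wide and 6 mm high runs along its near and far edges (x = -107 and +107 mm) so that tubes do not run off.
- tube_1_center (a point): loose steel tube lying on the plate, 70 mm long, 36 mm high as it lies at the start, 0.3 kg; point at its centre; y = long axis (about along plate y), z up at the start, turning as it rolls. One tube is round; the other is oval, 36 mm by 39 mm, at first on its flatter side, so its top rises 3 mm and falls again in each half turn. The pose does not show which is which.
- tube_2_center (a point): the other tube, described as tube_1_center; either may be the left one. Half a turn is 57 to 60 mm of tube travel; a block moved over a tube goes twice as far as the tube. Contact is stiff (some 10 to 20 N per mm) and more than 35 N marks a tube: press with 4 to 8 N and let the block rise and fall.
- block_grip (a point): wooden hand block on the bench, 0.2 kg: board 120 (x) by 50 (y) by 20 mm thick with an upright grip on its middle, 16 mm thick along x, 45 mm wide along y, top 65 mm above the underside. Point on the grip 45 mm above the underside; z up. Hold it by the broad faces (fingers closing along its x) with 40 to 50 N (at over 100 N it buzzes and skids) and roll along its x.
- crate: open yellow reject crate fixed on the bench, 200 mm along its x by 160 mm along its y, 50 mm high, walls and floor 8 mm; origin at the centre of its underside, z up.
- battery: black battery pack, 75 x 110 x 60 mm, a bystander; origin at the centre of its underside.
- charger: black charger with a battery-like block on top, 120 x 170 x 70 mm, a bystander; origin at the centre of its underside.
- brackets: stack of folded sheet-steel brackets, 50 x 140 x 42 mm, a bystander; origin at the centre of its underside.
There are look-alikes about, which are no part of the job. Leave any orange or purple look-alike of the part that bears tube_2_center alone. What is shaped like the part that bears tube_1_center but blue or orange is not meant.

How it is judged:
By the outcome, as a careful person would: the job done as asked, in the order asked, and still so for the second after the job is handed in, with the robot touching nothing.
It also fails if it takes over 72 s, if anything falls off the work surface, if the arm or the gripper's body presses on something with over 40 N, if the wrist force passes 120 N, or if a joint passes its speed limit or range.

ROBOT

A 6-joint arm with a two-finger parallel gripper is mounted at the origin on the work surface. World frame = base frame: x ahead of the robot, y to its left, z up, the work surface at z = 0. Lengths are in m, angles in rad, forces in N, time in s.
With the tool pointing down it reaches from about 0.35 to 0.85 m from the base axis. Payload 8.1 kg.
Tool frame: the origin (TCP) lies midway between the tips of the shut fingers; the grasp point (between the pads) lies 19 mm behind it (robot.grip_point_offset is the distance from the TCP to the grasp point, in m); z points along the fingers, y is the line along which they close (so a half turn about z gives the same grasp; the last joint's range is limited). The gripper opens to 93 mm and grips with 3 to 60 N. Pads are 15 mm wide; open, the fingers measure 128 mm over their backs; the gripper's body (75 mm by 188 mm) begins 65 mm behind the grasp point.
Start: joints at [1.224, 0.13, 1.488, -0, 1.523, -0.085], TCP at [0.155, 0.58, 0.219] pointing down, gripper open.
Joint ranges: [-2.96, 2.96], [-0.89, 2.26], [0.02, 2.5], [-1.34, 4.48], [0, 2.73], [-2.66, 2.66]. Speed limits (rad/s): [2.39, 2.39, 2.79, 3.14, 3.14, 3.14].

INTERFACE

Orientations are given as a rotation vector (axis times angle).
In Python, from plant import robot, read_camera, job gives the robot as it stands.
- The arm moves only by the shell command python3 -m inch 'ROWS' [FORCE]. ROWS is JSON, one flat list of numbers, 5 for each row, row after row: the shift along the world's x, y, z in mm, then the turn about the world's z in degrees, then the opening in per cent of the stroke, from 0 (shut) to 100 (fully open). In form: [dx, dy, dz, yaw, hand, dx, dy, dz, yaw, hand, ...]. A call has 1 to 10 rows; each row is the pose to reach, as a shift and turn from the pose commanded when the call began; what a row does not reach only later rows make up. A row lasts 1/12 s, in which the tool goes at most 41.7 mm and 7.16 degrees, less where a joint would pass 70% of its speed; a pose out of reach is approached as far as the arm can. A call with a gripper value outside its range is refused whole. The fingers move at their own pace and stop on an object; FORCE is the grip in N (left out, the last holds). Time passes only in rows, so rows that repeat a pose let the fingers close. It gives the time, the measured TCP pose, the force, the opening and the grip force at its end, in the units of the state.
- robot.read_state(): the state, without advancing time (a new reading comes with each control period).
- read_camera(name): name is "scene" or "top"; returns a dict with "image" (480x640x3 uint8, blue, green, red), "K" (3x3 intrinsics, pixels), "D" ([k1, k2, p1, p2, k3] as OpenCV has them; the pictures are not rectified), "extrinsics" (4x4, takes a point from world to camera coordinates). Camera axes: x right, y down, z forward; pixel columns grow to the right and rows downward; lengths in m; the calibration is good to about 2 mm. A picture is of the moment at which its call begins. There is no depth.
- job.close_job(): hands the job in; it is judged then, once.
The state is a dict: "t": time; "q": joint angles; "dq": joint speeds; "joint_torque": joint torques, N m; "tool_pos": TCP position; "orientation": TCP orientation; "force": force on the tool from outside, world axes, zero at the start; "wrist_torque": the same for the moment, N m; "opening": finger opening in m; "gripper_force": force on a finger pad.
Only numpy, scipy, OpenCV 4.12 (cv2) and the standard library are available. Lean on these libraries where they do the work, as an engineer would, in place of code of your own. Each camera call takes 0.05 s, during which the arm holds its last target. There are 200 camera calls.

## Working session

There is one attempt and no reset: what is moved stays moved. The work goes in short steps, Python scripts to look and compute and a shell command to move; the robot and the scene stay as the last step left them, time stands still between calls to the robot, and variables do not carry over. Pictures are saved under pics/ and viewed, at most 10 in all, crops included, and the job is handed in when it is done.

```bash
mkdir -p pics; ls; python3 - <<'E'
from plant import robot, read_camera
import cv2
for n in("scene","top"):
    c=read_camera(n); cv2.imwrite(f"pics/{n}0.png",c["image"]); print(n,c["K"],c["D"],c["extrinsics"])
print(robot.read_state(),robot.grip_point_offset)
E
```

```text
pics
scene [[493.33307889   0.         319.00393251]
 [  0.         493.33307889 231.3273127 ]
 [  0.           0.           1.        ]] [0.02665773 0.         0.         0.         0.        ] [[-0.8129884   0.58202935 -0.01707907  0.42433755]
 [ 0.4143007   0.55759401 -0.7193357  -0.16476022]
 [-0.4091513  -0.59188745 -0.69445263  1.20140611]
 [ 0.          0.          0.          1.        ]]
top [[612.55226926   0.         319.44380982]
 [  0.         612.55226926 236.99416129]
 [  0.           0.           1.        ]] [-0.2147414  0.         0.         0.         0.       ] [[-0.00697251 -0.9994754  -0.03162782  0.02050343]
 [-0.98553635  0.01222389 -0.16902272  0.51239159]
 [ 0.16932066  0.02999185 -0.98510456  1.0789096 ]
 [ 0.          0.          0.          1.        ]]
{'t': 0.1, 'q': array([ 1.22356986e+00,  1.31097483e-01,  1.48913759e+00,  4.16279528e-07,
        1.52294725e+00, -8.53860273e-02]), 'dq': array([-3.22808525e-04,  5.10791032e-05, -4.00548619e-03, -1.44381177e-03,
       -1.71897814e-03, -1.14994592e-04]), 'joint_torque': array([ 1.13695321e-03, -5.61338925e+01, -4.93094623e+01,  7.72024132e-02,
        2.91555509e-02, -2.38509926e-05]), 'tool_pos': array([0.15512128, 0.57910365, 0.21770325]), 'orientation': array([-4.10079367e-01, -3.11436787e+00,  2.43843904e-03]), 'force': array([-0.76534519,  0.33793761,  0.0969448 ]), 'wrist_torque': array([ 0.02312287,  0.00375305, -0.02485954]), 'gripper_force': 0.0, 'opening': 0.09298509944803936} 0.0188
```

View pics/scene0.png

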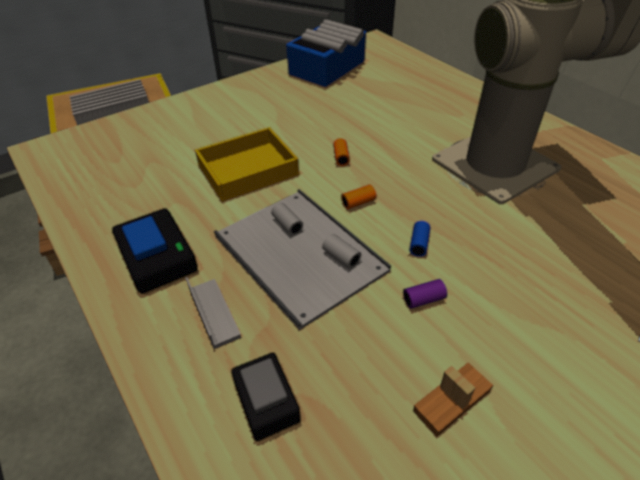

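View pics/top0.png

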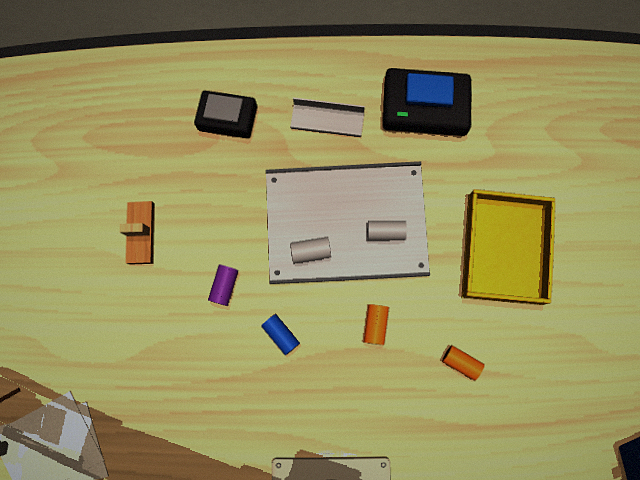

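Candidates (top view): bare steel tubes on the plate at (310,250) and (386,231) are the ones meant. Look-alikes to leave alone are purple (223,285), blue (280,334) and orange (376,324), (462,362). There is only one hand block, at (140,232).

```bash
cat > h.py <<'E'
import numpy as np, cv2
from plant import robot, read_camera
def cast(c,uv,z):
    uv=np.atleast_2d(np.float64(uv)); n=cv2.undistortPoints(uv[:,None],c["K"],np.array(c["D"]))[:,0]
    R,t=c["extrinsics"][:3,:3],c["extrinsics"][:3,3]; o=-R.T@t; d=np.c_[n,np.ones(len(n))]@R
    return o+d*((z-o[2])/d[:,2])[:,None]
def proj(c,P):
    E=c["extrinsics"]; return cv2.projectPoints(np.float64(P).reshape(-1,1,3),cv2.Rodrigues(E[:3,:3])[0],E[:3,3],c["K"],np.array(c["D"]))[0][:,0]
def rect(c,cnt,z):
    P=cast(c,cnt.reshape(-1,2),z)[:,:2]*1000
    (x,y),(a,b),th=cv2.minAreaRect(P.astype(np.float32))
    if a<b: a,b,th=b,a,th+90
    return [round(v,1) for v in (x,y,a,b,(th+90)%180-90)]   # centre, long, short, long-axis angle from x
def blobs(m,lo=40):
    cs,_=cv2.findContours(m.astype(np.uint8),cv2.RETR_EXTERNAL,cv2.CHAIN_APPROX_NONE)
    return sorted([k for k in cs if cv2.contourArea(k)>lo],key=cv2.contourArea,reverse=True)
E
python3 - <<'E'
from h import *
c=read_camera("top"); im=c["image"]; hsv=cv2.cvtColor(im,cv2.COLOR_BGR2HSV)
print("hsv board",hsv[215,143],hsv[255,140],"grip",hsv[229,132],"table",hsv[230,180],"plate",hsv[200,340],"tube",hsv[248,310],hsv[258,310],hsv[225,386],"crate",hsv[250,505])
H,S,V=[hsv[...,i].astype(int) for i in range(3)]
low=(S<40)&(V>60)
pl=blobs(low[:,:]&(np.arange(480)[:,None]<300)&(np.arange(480)[:,None]>150),2000)
for k in pl: print("plate",rect(c,k,.012),cv2.boundingRect(k))
cr=blobs((H>22)&(H<32)&(S>200),500)
for k in cr: print("crate?",rect(c,k,.05),cv2.boundingRect(k))
a=cv2.resize(im[190:275,110:165],None,fx=7,fy=7,interpolation=cv2.INTER_CUBIC)
b=cv2.resize(im[205:275,280:415],None,fx=3,fy=3,interpolation=cv2.INTER_CUBIC)
o=np.zeros((595,800,3),np.uint8); o[:595,:385]=a; o[:210,390:795]=b; 
s=read_camera("scene")["image"]; d=cv2.resize(s[190:280,260:370],None,fx=3.6,fy=3.6,interpolation=cv2.INTER_CUBIC); o[220:220+d.shape[0],390:390+d.shape[1]]=d
cv2.imwrite("pics/crop1.png",o)
E
```

```text
hsv board [ 13 176 175] [ 14 181 176] grip [ 17 143 176] table [ 31  87 182] plate [ 16  34 180] tube [ 20  29 177] [  8  42 109] [ 20  34 148] crate [ 27 220 174]
plate [544.9, -34.5, 299.1, 212.6, -87.6] (266, 165, 164, 118)
crate? [487.3, -339.0, 188.5, 156.3, -6.3] (468, 194, 83, 109)
```

View pics/crop1.png

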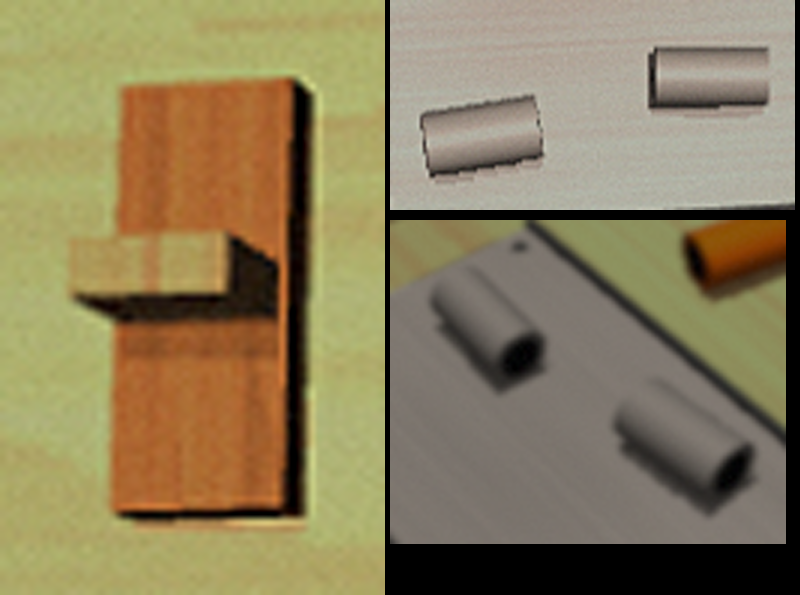

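Left crop: the block's board spans (122,87)–(281,508) in crop pixels, and the grip's top face spans (72,240)–(230,293). Right crops: both bare steel tubes lie on the plate, left one at about (482,135) and right one at about (711,76). Neither shows which is oval.

```bash
python3 - <<'E'
from h import *
c=read_camera("top")
f=lambda p,k,o:(np.array(p,float)+.5)/k-.5+np.array(o)
B=f([(122,87),(294,80),(281,508),(112,512)],7,(110,190)); G=f([(72,240),(228,233),(230,293),(78,297)],7,(110,190))
T=lambda p:f(np.array(p)-(390,0),3,(280,205))
t1=T([(420,114),(535,96),(543,157),(430,175)]);t2=T([(655,47),(768,47),(768,105),(650,106)])
for n,p,z in(("board",B,.02),("grip",G,.065),("L",t1,.03),("R",t2,.03)):
    print(n,rect(c,p,z), (cast(c,p,z)[:,:2]*1000).mean(0).round(1))
# triangulate crate & tubes cross-check with scene: end-face centres of R and L (near scene camera) 
s=read_camera("scene")
for n,y in(("L",t1),("R",t2)):
    print(n,"scene px at centre", proj(s,[*cast(c,y.mean(0),.03)[0]]).round(1))
print("grip centre in scene",proj(s,cast(c,G.mean(0),.065)).round(1), "board corners",proj(s,cast(c,B,.02)).round(0).tolist())
E
```

```text
board [531.4, 366.3, 119.7, 50.3, 1.0] [531.4 366.3]
grip [531.0, 365.5, 44.7, 16.2, -88.5] [531.2 365.2]
L [491.1, 32.9, 72.0, 38.6, -81.7] [491.1  33. ]
R [526.4, -108.0, 73.8, 37.1, 89.3] [ 526.5 -108.7]
L scene px at centre [[341.5 249.6]]
R scene px at centre [[286.7 217.5]]
grip centre in scene [[458.8 376.7]] board corners [[439.0, 429.0], [414.0, 403.0], [468.0, 360.0], [493.0, 383.0]]
```

```bash
python3 -m inch '[376,-213,-80,-74,100,376,-213,-80,-74,100,376,-213,-80,-74,100,376,-213,-80,-74,100,376,-213,-80,-74,100,376,-213,-80,-74,100,376,-213,-80,-74,100,376,-213,-80,-74,100,376,-213,-80,-74,100,376,-213,-80,-74,100]' 45
```

```text
t: 1.13
tool_pos: [0.5133, 0.3763, 0.1425]
orientation: [-2.162, -2.279, -0.0]
force: [-0.1, 0.4, 0.5]
opening: 0.0933
gripper_force: 0.0
```

```bash
python3 -m inch '[0,0,0,0,100,0,0,0,0,100,0,0,0,0,100]'
```

```text
t: 1.38
tool_pos: [0.5116, 0.3775, 0.1425]
orientation: [-2.154, -2.286, 0.001]
force: [-0.3, 1.0, -0.3]
opening: 0.0932
gripper_force: 0.0
```

```bash
python3 -m inch '[20,-11.5,0,-2.4,100,20,-11.5,-30,-2.4,100,20,-11.5,-60,-2.4,100,20,-11.5,-90,-2.4,100,20,-11.5,-110,-2.4,100,20,-11.5,-116,-2.4,100,20,-11.5,-116,-2.4,100]'
```

```text
t: 1.97
tool_pos: [0.5292, 0.3664, 0.0249]
orientation: [-2.199, -2.242, 0.006]
force: [0.0, 0.6, 0.2]
opening: 0.093
gripper_force: 0.0
```

```bash
python3 -m inch '[0,0,0,0,0,0,0,0,0,0,0,0,0,0,0,0,0,0,0,0,0,0,0,0,0,0,0,0,0,0,0,0,0,0,0,0,0,0,0,0]' 45
```

```text
t: 2.63
tool_pos: [0.5318, 0.3661, 0.0268]
orientation: [-2.202, -2.24, 0.0]
force: [-1.3, -0.1, 0.0]
opening: 0.0444
gripper_force: 0.0
```

```bash
python3 -m inch '[0,0,0,0,0,0,0,0,0,0,0,0,0,0,0,0,0,0,0,0,0,0,0,0,0,0,0,0,0,0,0,0,40,0,0,0,0,80,0,0,0,0,80,0,0]' 45
```

```text
t: 3.38
tool_pos: [0.5359, 0.3686, 0.116]
orientation: [2.2, 2.238, 0.018]
force: [2.0, 1.1, 0.1]
opening: 0.0157
gripper_force: 45.0
```

```bash
python3 -m inch '[-8,-36,0,1,0,-16,-76,0,2,0,-24,-116,0,3,0,-32,-156,0,4,0,-40,-196,0,5,0,-48,-236,0,6,0,-56,-272,0,7,0,-63,-303,0,7.3,0,-68,-326,0,7.3,0,-70,-337,0,7.3,0]' && python3 -m inch '[0,0,0,0,0,0,0,0,0,0,0,0,0,0,0]'
```

```text
t: 4.22
tool_pos: [0.4609, 0.0266, 0.1066]
orientation: [2.057, 2.374, -0.001]
force: [1.0, -0.1, -2.4]
opening: 0.0161
gripper_force: 45.0
t: 4.47
tool_pos: [0.462, 0.03, 0.1068]
orientation: [-2.055, -2.376, -0.001]
force: [-0.3, 0.4, -2.3]
opening: 0.0159
gripper_force: 45.0
```

```bash
python3 - <<'E'
from h import *
for n in("top","scene"):
    c=read_camera(n); cv2.imwrite(f"pics/a_{n}.png",c["image"][150:330,200:480] if n=="top" else c["image"][120:330,220:500])
a=cv2.imread("pics/a_top.png");b=cv2.imread("pics/a_scene.png")
o=np.zeros((580,420,3),np.uint8);a=cv2.resize(a,None,fx=1.5,fy=1.5);b=cv2.resize(b,None,fx=1.4,fy=1.4);o[:a.shape[0],:a.shape[1]]=a;o[280:280+b.shape[0],:b.shape[1]]=b
cv2.imwrite("pics/a.png",o);s=robot.read_state();print(s["force"],s["wrist_torque"],s["tool_pos"],s["orientation"])
E
```

```text
[ 0.18962295 -0.52752836 -1.25466822] [-0.05292419  0.05727157 -0.04278958] [0.46198604 0.03023213 0.10677247] [-2.05346907e+00 -2.37731643e+00 -4.35476281e-04]
```

View pics/a.png

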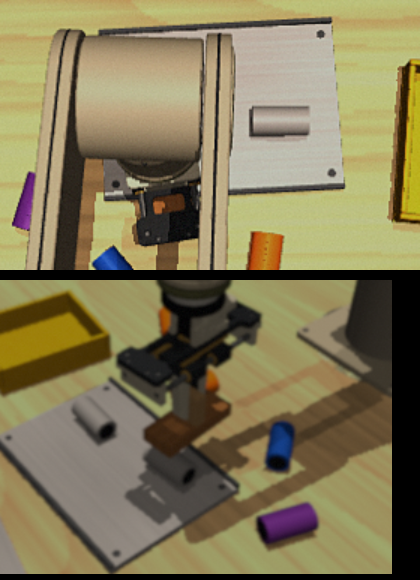

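The block hangs level above the left tube (crop pixel (170,465)), and the right tube is clear of it. I'll lower it slowly now.

```bash
python3 -m inch '[0,0,-12,0,0,0,0,-22,0,0,0,0,-28,0,0,0,0,-30,0,0,0,0,-30,0,0,0,0,-30,0,0]'; python3 -m inch '[0,0,-0.5,0,0,0,0,-1,0,0,0,0,-1,0,0]'; python3 -m inch '[0,0,-0.5,0,0,0,0,-0.5,0,0]'
```

```text
t: 5.07
tool_pos: [0.4616, 0.0292, 0.0765]
orientation: [-2.055, -2.376, 0.001]
force: [-0.2, 0.6, -2.8]
opening: 0.0157
gripper_force: 45.0
t: 5.32
tool_pos: [0.4619, 0.0291, 0.076]
orientation: [2.055, 2.376, 0.0]
force: [-1.3, 0.2, -1.6]
opening: 0.0158
gripper_force: 45.0
t: 5.48
tool_pos: [0.4618, 0.0291, 0.0754]
orientation: [2.055, 2.376, 0.0]
force: [-0.0, 0.1, -2.9]
opening: 0.0157
gripper_force: 45.0
```

```bash
python3 -m inch '[0,0,-0.5,0,0,0,0,-0.5,0,0]'; python3 -m inch '[0,0,-0.4,0,0,0,0,-0.4,0,0]';python3 -m inch '[0,0,-0.3,0,0,0,0,-0.3,0,0]'
```

```text
t: 5.65
tool_pos: [0.4617, 0.0291, 0.0747]
orientation: [-2.055, -2.376, -0.0]
force: [0.9, 0.4, -2.2]
opening: 0.0163
gripper_force: 45.0
t: 5.82
tool_pos: [0.462, 0.0291, 0.0746]
orientation: [2.055, 2.376, 0.001]
force: [-0.4, 0.5, -1.0]
opening: 0.0158
gripper_force: 45.0
t: 5.98
tool_pos: [0.4623, 0.0292, 0.0746]
orientation: [2.055, 2.375, 0.001]
force: [-1.2, 1.3, 2.5]
opening: 0.0159
gripper_force: 45.0
```

```bash
python3 -m inch '[2,0.3,-0.1,0,0,4,0.6,-0.1,0,0,6,0.9,-0.1,0,0,6,0.9,-0.1,0,0]'; python3 -m inch '[2,0.3,0,0,0,4,0.6,0,0,0,6,0.9,0,0,0,6,0.9,0,0,0]'
```

```text
t: 6.32
tool_pos: [0.4688, 0.0301, 0.0746]
orientation: [2.055, 2.375, 0.002]
force: [0.1, 0.9, 7.2]
opening: 0.0158
gripper_force: 45.0
t: 6.65
tool_pos: [0.4749, 0.031, 0.075]
orientation: [2.054, 2.375, 0.002]
force: [-0.6, 0.5, 8.7]
opening: 0.016
gripper_force: 45.0
```

```bash
python3 -m inch '[0,0,0.3,0,0,0,0,0.3,0,0]'; python3 -m inch '[2,0.3,0.1,0,0,4,0.6,0.2,0,0,6,0.9,0.3,0,0,6,0.9,0.3,0,0]'
```

```text
t: 6.82
tool_pos: [0.4745, 0.031, 0.075]
orientation: [2.055, 2.375, 0.001]
force: [-0.8, 0.3, 6.3]
opening: 0.0153
gripper_force: 45.0
t: 7.15
tool_pos: [0.4809, 0.0319, 0.0756]
orientation: [2.054, 2.375, 0.002]
force: [-0.5, -0.2, 8.4]
opening: 0.0158
gripper_force: 45.0
```

```bash
python3 -m inch '[0,0,0.25,0,0,2,0.3,0.4,0,0,4,0.6,0.55,0,0,6,0.9,0.7,0,0,6,0.9,0.7,0,0]'; python3 -m inch '[2,0.3,0.15,0,0,4,0.6,0.3,0,0,6,0.9,0.46,0,0,6,0.9,0.46,0,0]'
```

```text
t: 7.57
tool_pos: [0.4868, 0.0328, 0.0761]
orientation: [2.054, 2.375, 0.002]
force: [-0.4, 1.1, 7.6]
opening: 0.0158
gripper_force: 45.0
t: 7.9
tool_pos: [0.4928, 0.0337, 0.0766]
orientation: [2.054, 2.375, 0.002]
force: [-0.7, 1.3, 7.3]
opening: 0.0159
gripper_force: 45.0
```

```bash
python3 -m inch '[0,0,0.25,0,0,2,0.3,0.4,0,0,4,0.6,0.55,0,0,6,0.9,0.7,0,0,6,0.9,0.7,0,0]'; python3 -m inch '[2,0.3,0.14,0,0,4,0.6,0.28,0,0,6,0.9,0.42,0,0,6,0.9,0.42,0,0]';  python3 -m inch '[2,0.3,0.11,0,0,4,0.6,0.22,0,0,6,0.9,0.33,0,0,6,0.9,0.33,0,0]'
```

```text
t: 8.32
tool_pos: [0.4985, 0.0346, 0.0769]
orientation: [2.055, 2.376, 0.001]
force: [0.3, 0.3, 6.2]
opening: 0.0156
gripper_force: 45.0
t: 8.65
tool_pos: [0.5043, 0.0354, 0.0772]
orientation: [2.055, 2.376, 0.001]
force: [-0.6, -0.1, 6.4]
opening: 0.0158
gripper_force: 45.0
t: 8.98
tool_pos: [0.5102, 0.0363, 0.0774]
orientation: [2.055, 2.376, 0.0]
force: [-0.5, -0.3, 5.7]
opening: 0.0156
gripper_force: 45.0
```

```bash
python3 -m inch '[2,0.3,0.1,0,0,4,0.6,0.18,0,0,6,0.9,0.25,0,0,6,0.9,0.25,0,0]'; python3 -m inch '[2,0.3,0.05,0,0,4,0.6,0.08,0,0,6,0.9,0.08,0,0,6,0.9,0.08,0,0]';  python3 -m inch '[2,0.3,0,0,0,4,0.6,-0.05,0,0,6,0.9,-0.1,0,0,6,0.9,-0.1,0,0]'
```

```text
t: 9.32
tool_pos: [0.5161, 0.0372, 0.0776]
orientation: [2.055, 2.376, 0.0]
force: [0.1, -0.1, 5.3]
opening: 0.0158
gripper_force: 45.0
t: 9.65
tool_pos: [0.5221, 0.0381, 0.0776]
orientation: [2.055, 2.376, 0.0]
force: [1.2, 0.2, 5.5]
opening: 0.0158
gripper_force: 45.0
t: 9.98
tool_pos: [0.5281, 0.039, 0.0775]
orientation: [2.055, 2.376, 0.0]
force: [1.0, -1.2, 5.6]
opening: 0.0157
gripper_force: 45.0
```

```bash
python3 -m inch '[2,0.3,-0.06,0,0,4,0.6,-0.12,0,0,6,0.9,-0.2,0,0,6,0.9,-0.2,0,0]'; python3 -m inch '[2,0.3,-0.1,0,0,4,0.6,-0.22,0,0,6,0.9,-0.35,0,0,6,0.9,-0.35,0,0]';  python3 -m inch '[2,0.3,-0.13,0,0,4,0.6,-0.27,0,0,6,0.9,-0.42,0,0,6,0.9,-0.42,0,0]'
```

```text
t: 10.32
tool_pos: [0.534, 0.0399, 0.0773]
orientation: [2.055, 2.376, 0.0]
force: [-0.0, -0.7, 4.8]
opening: 0.0156
gripper_force: 45.0
t: 10.65
tool_pos: [0.54, 0.0408, 0.077]
orientation: [2.055, 2.376, 0.0]
force: [0.5, -1.9, 5.2]
opening: 0.0158
gripper_force: 45.0
t: 10.98
tool_pos: [0.5461, 0.0417, 0.0767]
orientation: [2.055, 2.376, 0.0]
force: [0.6, -1.5, 6.0]
opening: 0.016
gripper_force: 45.0
```

```bash
python3 -m inch '[2,0.3,-0.1,0,0,4,0.6,-0.24,0,0,6,0.9,-0.38,0,0,6,0.9,-0.38,0,0]'; python3 -m inch '[2,0.3,-0.14,0,0,4,0.6,-0.28,0,0,6,0.9,-0.43,0,0,6,0.9,-0.43,0,0]';  python3 -m inch '[2,0.3,-0.13,0,0,4,0.6,-0.26,0,0,6,0.9,-0.38,0,0,6,0.9,-0.38,0,0]'
```

```text
t: 11.32
tool_pos: [0.552, 0.0426, 0.0762]
orientation: [2.055, 2.376, 0.0]
force: [0.7, -0.3, 5.8]
opening: 0.0157
gripper_force: 45.0
t: 11.65
tool_pos: [0.5579, 0.0435, 0.0757]
orientation: [2.055, 2.376, 0.0]
force: [1.3, -1.4, 5.4]
opening: 0.0158
gripper_force: 45.0
t: 11.98
tool_pos: [0.5639, 0.0444, 0.0751]
orientation: [2.055, 2.376, -0.0]
force: [1.3, -1.5, 4.6]
opening: 0.0153
gripper_force: 45.0
```

b=102. I'll finish the half turn and slightly more (to 120), then lift off.

```bash
python3 -m inch '[2,0.3,-0.1,0,0,4,0.6,-0.2,0,0,6,0.9,-0.3,0,0,6,0.9,-0.3,0,0]'; python3 -m inch '[2,0.3,-0.06,0,0,4,0.6,-0.12,0,0,6,0.9,-0.18,0,0,6,0.9,-0.18,0,0]';  python3 -m inch '[2,0.3,-0.03,0,0,4,0.6,-0.04,0,0,6,0.9,-0.04,0,0,6,0.9,-0.04,0,0]'
```

```text
t: 12.32
tool_pos: [0.5699, 0.0453, 0.0748]
orientation: [-2.055, -2.376, 0.0]
force: [0.1, -1.6, 3.1]
opening: 0.0154
gripper_force: 45.0
t: 12.65
tool_pos: [0.5759, 0.0463, 0.0746]
orientation: [-2.055, -2.376, 0.0]
force: [-0.3, -1.5, 2.9]
opening: 0.0157
gripper_force: 45.0
t: 12.98
tool_pos: [0.582, 0.0472, 0.0746]
orientation: [-2.055, -2.376, -0.0]
force: [1.0, -1.2, 1.8]
opening: 0.0155
gripper_force: 45.0
```

```bash
python3 -m inch '[0,0,2,0,0,0,0,8,0,0,0,0,20,0,0,0,0,33,0,0,0,0,33,0,0]'; python3 -m inch '[-12,-22,0,-2,0,-30,-54,0,-4,0,-48,-86,0,-6,0,-64,-115,0,-8,0,-78,-140,0,-9,0,-85.5,-155.3,0,-9,0,-85.5,-155.3,0,-9,0,-85.5,-155.3,0,-9,0]'; python3 - <<'E'
from h import *
o=np.zeros((580,640,3),np.uint8)
c=read_camera("top");a=c["image"][150:330,230:480];o[:270,:375]=cv2.resize(a,(375,270));
s=read_camera("scene");b=s["image"][170:320,210:400]; o[280:580,:380]=cv2.resize(b,(380,300),interpolation=cv2.INTER_CUBIC)
cv2.imwrite("pics/b.png",o); print(robot.read_state()["tool_pos"],proj(s,[.5505,.0416,.03]))
E
```

```text
t: 13.4
tool_pos: [0.584, 0.0473, 0.112]
orientation: [2.053, 2.373, 0.006]
force: [1.1, 0.4, -0.9]
opening: 0.0156
gripper_force: 45.0
t: 14.07
tool_pos: [0.4964, -0.1088, 0.1085]
orientation: [2.237, 2.204, 0.001]
force: [0.8, 1.1, -2.0]
opening: 0.0158
gripper_force: 45.0
[ 0.49687027 -0.10762703  0.10821556] [[319.26236258 265.74757928]]
```

View pics/b.png

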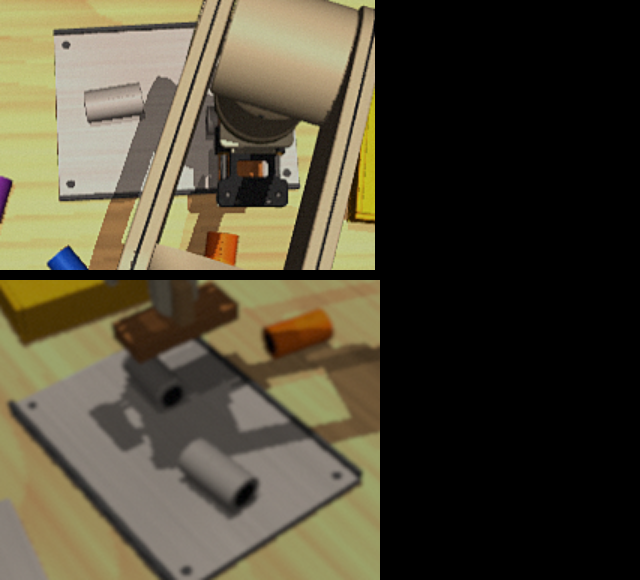

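The left tube has rolled to about (306,218) in the top view, as predicted. The block now hangs over the right tube, so I'll lower it there.

```bash
python3 -m inch '[0,0,-12,0,0,0,0,-22,0,0,0,0,-29,0,0,0,0,-32,0,0,0,0,-32.4,0,0,0,0,-32.4,0,0,0,0,-32.4,0,0]'; python3 -m inch '[0,0,-0.4,0,0,0,0,-0.4,0,0]'; python3 -m inch '[0,0,-0.3,0,0,0,0,-0.3,0,0]'
```

```text
t: 14.75
tool_pos: [0.4959, -0.1079, 0.0748]
orientation: [-2.234, -2.207, 0.001]
force: [-0.1, 0.9, -1.3]
opening: 0.016
gripper_force: 45.0
t: 14.92
tool_pos: [0.4961, -0.1081, 0.0747]
orientation: [-2.235, -2.207, 0.0]
force: [0.8, -0.3, -1.9]
opening: 0.016
gripper_force: 45.0
t: 15.08
tool_pos: [0.4963, -0.1082, 0.0747]
orientation: [2.235, 2.207, 0.0]
force: [-0.1, 1.2, -1.5]
opening: 0.0156
gripper_force: 45.0
```

```bash
python3 -m inch '[0,0,-0.3,0,0,0,0,-0.3,0,0]'; python3 -m inch '[0,0,-0.15,0,0,0,0,-0.15,0,0,0,0,-0.15,0,0]'
```

```text
t: 15.25
tool_pos: [0.4965, -0.1082, 0.0746]
orientation: [2.235, 2.207, 0.001]
force: [-0.1, -0.2, 0.7]
opening: 0.0156
gripper_force: 45.0
t: 15.5
tool_pos: [0.4966, -0.1083, 0.0746]
orientation: [2.235, 2.207, 0.001]
force: [0.3, 0.7, 3.1]
opening: 0.0157
gripper_force: 45.0
```

```bash
python3 -m inch '[2,0,0,0,0,4,0,0,0,0,6,-0.1,0,0,0,6,-0.1,0,0,0]'; python3 -m inch '[2,0,0,0,0,4,0,0,0,0,6,-0.1,0,0,0,6,-0.1,0,0,0]'; python3 -m inch '[2,0,0,0,0,4,0,0,0,0,6,0,0,0,0,6,0,0,0,0]'
```

```text
t: 15.83
tool_pos: [0.503, -0.1084, 0.0745]
orientation: [2.235, 2.207, 0.001]
force: [1.0, 1.1, 4.4]
opening: 0.0162
gripper_force: 45.0
t: 16.17
tool_pos: [0.5089, -0.1084, 0.0746]
orientation: [2.235, 2.207, 0.001]
force: [0.5, 0.5, 6.0]
opening: 0.0158
gripper_force: 45.0
t: 16.5
tool_pos: [0.5148, -0.1085, 0.0745]
orientation: [2.235, 2.207, 0.001]
force: [-0.4, 0.9, 5.5]
opening: 0.0159
gripper_force: 45.0
```

```bash
python3 -m inch '[2,0,0.1,0,0,4,0,0.1,0,0,6,-0.1,0.1,0,0,6,-0.1,0.1,0,0]'; python3 -m inch '[2,0,0,0,0,4,0,0,0,0,6,-0.1,0,0,0,6,-0.1,0,0,0]'; python3 -m inch '[2,0,0,0,0,4,0,0,0,0,6,0,0,0,0,6,0,0,0,0]'
```

```text
t: 16.83
tool_pos: [0.5207, -0.1086, 0.0746]
orientation: [2.235, 2.207, 0.0]
force: [1.5, 0.2, 5.8]
opening: 0.016
gripper_force: 45.0
t: 17.17
tool_pos: [0.5266, -0.1086, 0.0746]
orientation: [2.235, 2.207, 0.0]
force: [0.1, 1.0, 6.5]
opening: 0.0159
gripper_force: 45.0
t: 17.5
tool_pos: [0.5325, -0.1087, 0.0745]
orientation: [2.235, 2.207, 0.0]
force: [0.2, 0.4, 6.6]
opening: 0.0159
gripper_force: 45.0
```

```bash
python3 -m inch '[2,0,0.15,0,0,4,0,0.15,0,0,6,-0.1,0.15,0,0,6,-0.1,0.15,0,0]'; python3 -m inch '[2,0,0,0,0,4,0,0,0,0,6,-0.1,0,0,0,6,-0.1,0,0,0]'; python3 -m inch '[2,0,0,0,0,4,0,0,0,0,6,0,0,0,0,6,0,0,0,0]';python3 -m inch '[2,0,0,0,0,4,0,0,0,0,6,-0.1,0,0,0,6,-0.1,0,0,0]'
```

```text
t: 17.83
tool_pos: [0.5384, -0.1088, 0.0746]
orientation: [2.235, 2.207, 0.0]
force: [0.7, 0.5, 6.3]
opening: 0.0158
gripper_force: 45.0
t: 18.17
tool_pos: [0.5444, -0.1089, 0.0746]
orientation: [2.235, 2.207, 0.0]
force: [-0.2, 0.9, 4.9]
opening: 0.0158
gripper_force: 45.0
t: 18.5
tool_pos: [0.5504, -0.1089, 0.0746]
orientation: [2.235, 2.207, -0.0]
force: [0.0, -0.5, 5.4]
opening: 0.0156
gripper_force: 45.0
t: 18.83
tool_pos: [0.5564, -0.109, 0.0746]
orientation: [2.235, 2.207, 0.0]
force: [0.3, 1.6, 6.0]
opening: 0.0154
gripper_force: 45.0
```

b=60, flat so far (z constant at 74.6 mm), so this one is round. I'll finish the half turn.

```bash
python3 -m inch '[2,0,0,0,0,4,0,0,0,0,6,-0.1,0,0,0,6,-0.1,0,0,0]'; python3 -m inch '[2,0,0,0,0,4,0,0,0,0,6,-0.1,0,0,0,6,-0.1,0,0,0]'; python3 -m inch '[2,0,0,0,0,4,0,0,0,0,6,0,0,0,0,6,0,0,0,0]';python3 -m inch '[2,0,0,0,0,4,0,0,0,0,6,-0.1,0,0,0,6,-0.1,0,0,0]'
```

```text
t: 19.17
tool_pos: [0.5624, -0.1091, 0.0746]
orientation: [2.235, 2.207, 0.0]
force: [0.9, 0.6, 5.9]
opening: 0.0157
gripper_force: 45.0
t: 19.5
tool_pos: [0.5683, -0.1092, 0.0746]
orientation: [2.235, 2.207, -0.0]
force: [0.3, 0.4, 5.8]
opening: 0.0157
gripper_force: 45.0
t: 19.83
tool_pos: [0.5743, -0.1093, 0.0746]
orientation: [2.235, 2.207, -0.0]
force: [0.9, 0.0, 6.6]
opening: 0.0158
gripper_force: 45.0
t: 20.17
tool_pos: [0.5803, -0.1093, 0.0746]
orientation: [2.235, 2.207, -0.0]
force: [0.5, -0.1, 5.9]
opening: 0.016
gripper_force: 45.0
```

```bash
python3 -m inch '[2,0,0,0,0,4,0,0,0,0,6,-0.1,0,0,0,6,-0.1,0,0,0]'; python3 -m inch '[2,0,0,0,0,4,0,0,0,0,6,-0.1,0,0,0,6,-0.1,0,0,0]'; python3 -m inch '[2,0,0,0,0,4,0,0,0,0,6,0,0,0,0,6,0,0,0,0]'
```

```text
t: 20.5
tool_pos: [0.5863, -0.1094, 0.0746]
orientation: [2.235, 2.207, -0.0]
force: [0.6, 0.1, 6.9]
opening: 0.0155
gripper_force: 45.0
t: 20.83
tool_pos: [0.5923, -0.1095, 0.0746]
orientation: [2.235, 2.207, -0.0]
force: [0.8, -0.1, 6.9]
opening: 0.016
gripper_force: 45.0
t: 21.17
tool_pos: [0.5983, -0.1096, 0.0746]
orientation: [2.235, 2.207, -0.0]
force: [0.2, -0.5, 5.3]
opening: 0.0159
gripper_force: 45.0
```

```bash
python3 -m inch '[2,0,0,0,0,4,0,0,0,0,6,-0.1,0,0,0,6,-0.1,0,0,0]'; python3 -m inch '[2,0,0,0,0,4,0,0,0,0,6,-0.1,0,0,0,6,-0.1,0,0,0]'; python3 -m inch '[1,0,0,0,0,2,0,0,0,0,3,0,0,0,0,4,0,0,0,0,4,0,0,0,0,4,0,0,0,0]';python3 -m inch '[0,0,1,0,0,0,0,8,0,0,0,0,20,0,0,0,0,33,0,0,0,0,33,0,0,0,0,33,0,0]'
```

```text
t: 21.5
tool_pos: [0.6043, -0.1096, 0.0746]
orientation: [2.235, 2.207, -0.0]
force: [-0.3, 0.1, 6.9]
opening: 0.0158
gripper_force: 45.0
t: 21.83
tool_pos: [0.6103, -0.1097, 0.0746]
orientation: [2.235, 2.207, -0.0]
force: [1.3, 0.4, 5.9]
opening: 0.0157
gripper_force: 45.0
t: 22.33
tool_pos: [0.6141, -0.1097, 0.0746]
orientation: [2.235, 2.207, -0.0]
force: [-0.6, 0.1, 5.4]
opening: 0.0157
gripper_force: 45.0
t: 22.83
tool_pos: [0.6155, -0.1099, 0.1095]
orientation: [2.233, 2.205, 0.003]
force: [0.7, -0.3, -1.9]
opening: 0.0156
gripper_force: 45.0
```

```bash
python3 -m inch '[-8,20,0,0,0,-20,56,0,0,0,-30,94,0,0,0,-40,132,0,0,0,-48,170,0,0,0,-56,208,0,0,0,-62,246,0,0,0,-68,284,0,0,0,-73,322,0,1,0,-77,360,0,1.7,0]'; python3 -m inch '[-2,36,0,0,0,-4,70,0,0,0,-5,95,0,0,0,-6,110,0,0,0,-6,116,0,0,0,-6,116,0,0,0,-6,116,0,0,0]'
```

```text
t: 23.67
tool_pos: [0.5362, 0.2522, 0.1072]
orientation: [-2.201, -2.241, 0.001]
force: [0.3, -0.6, -1.7]
opening: 0.0157
gripper_force: 45.0
t: 24.25
tool_pos: [0.5314, 0.3653, 0.107]
orientation: [2.202, 2.24, -0.002]
force: [-0.4, -1.1, -2.3]
opening: 0.0157
gripper_force: 45.0
```

```bash
python3 -m inch '[0,0,-25,0,0,0,0,-50,0,0,0,0,-68,0,0,0,0,-76,0,0,0,0,-79,0,0,0,0,-79.5,0,0,0,0,-79.5,0,0,0,0,-79.5,0,0]'; python3 -m inch '[0,0,-0.5,0,0,0,0,-0.5,0,0,0,0,-0.5,0,0]'
```

```text
t: 24.92
tool_pos: [0.5323, 0.3665, 0.0294]
orientation: [2.203, 2.239, 0.003]
force: [-0.2, -0.3, -2.5]
opening: 0.0159
gripper_force: 45.0
t: 25.17
tool_pos: [0.5315, 0.3666, 0.028]
orientation: [2.202, 2.24, 0.001]
force: [-0.8, -0.7, -2.0]
opening: 0.0156
gripper_force: 45.0
```

```bash
python3 -m inch '[0,0,-0.5,0,0,0,0,-1,0,0,0,0,-1,0,0]'; python3 -m inch '[0,0,-0.4,0,0,0,0,-0.4,0,0,0,0,-0.4,0,0]'
```

```text
t: 25.42
tool_pos: [0.5314, 0.3666, 0.0267]
orientation: [2.202, 2.24, 0.001]
force: [-0.7, -0.7, 0.9]
opening: 0.0156
gripper_force: 45.0
t: 25.67
tool_pos: [0.5314, 0.3666, 0.0267]
orientation: [2.202, 2.24, 0.001]
force: [-2.6, -1.2, 5.2]
opening: 0.0156
gripper_force: 45.0
```

```bash
python3 -m inch '[0,0,0,0,60,0,0,0,0,60,0,0,0,0,60,0,0,0,0,60,0,0,0,0,60,0,0,0,0,60]'; python3 -m inch '[0,0,15,0,60,0,0,45,0,80,0,0,80,0,80,0,0,90,0,80,0,-30,90,0,80,0,-65,90,0,80,0,-90,90,0,80,0,-100,90,0,80,0,-100,90,0,80,0,-100,90,0,80]'; python3 - <<'E'
from h import *
c=read_camera("top"); cv2.imwrite("pics/c.png",cv2.resize(c["image"][140:310,100:480],None,fx=2,fy=2,interpolation=cv2.INTER_CUBIC))
E
```

```text
t: 26.17
tool_pos: [0.5312, 0.3664, 0.0259]
orientation: [-2.202, -2.24, 0.0]
force: [1.0, 0.3, -0.8]
opening: 0.0512
gripper_force: 0.0
t: 27.0
tool_pos: [0.5317, 0.2667, 0.1169]
orientation: [2.204, 2.239, 0.002]
force: [-0.1, 0.4, -0.0]
opening: 0.0746
gripper_force: 0.0
```

View pics/c.png

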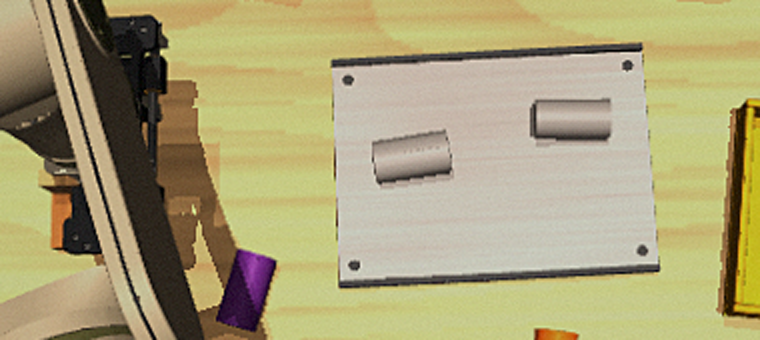

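The left (wobbling) tube has its outline corners at (372,143), (446,131), (452,169) and (380,182). The sound tube is at about (571,119). Part of the block shows at (62,215), still upright.

```bash
python3 - <<'E'
from h import *
c=read_camera("top")
f=lambda p:(np.array(p)+.5)/2-.5+np.array([100,140])
for p in ([(372,143),(446,131),(452,169),(380,182)],[(534,100),(610,100),(610,138),(532,138)]): print(rect(c,f(p),.03))
print(rect(c,f([(333,60),(641,44),(659,271),(339,287)]),.015))
s=robot.read_state();print(s["tool_pos"])
E
```

```text
[551.2, 41.3, 70.3, 38.0, -81.4]
[585.3, -108.2, 73.9, 36.6, 89.3]
[546.8, -34.3, 299.0, 220.0, -87.8]
[0.53140226 0.26764365 0.11647519]
```

```bash
python3 -m inch '[3,-25,0,1,80,7,-60,0,3,80,10,-98,0,5,80,14,-136,0,7,80,17,-174,0,7.5,80,20,-204,0,7.5,80,20,-220,0,7.5,80,20,-226,0,7.5,80,20,-226,0,7.5,80,20,-226,0,7.5,80]'; python3 -m inch '[0,0,-30,0,80,0,0,-60,0,80,0,0,-85,0,80,0,0,-96,0,80,0,0,-100,0,80,0,0,-101,0,80,0,0,-101,0,80,0,0,-101,0,80]'
```

```text
t: 27.93
tool_pos: [0.5514, 0.0417, 0.116]
orientation: [-2.05, -2.38, -0.001]
force: [0.5, 0.8, 0.3]
opening: 0.0746
gripper_force: 0.0
t: 28.6
tool_pos: [0.5528, 0.0408, 0.017]
orientation: [2.049, 2.378, 0.003]
force: [-0.4, -0.6, 0.3]
opening: 0.0743
gripper_force: 0.0
```

```bash
python3 -m inch '[0,0,-0.5,0,0,0,0,-0.5,0,0,0,0,-0.5,0,0,0,0,-0.5,0,0,0,0,-0.5,0,0,0,0,-0.5,0,0,0,0,-0.5,0,0,0,0,-0.5,0,0]' 30
```

```text
t: 29.27
tool_pos: [0.5516, 0.0404, 0.0148]
orientation: [2.051, 2.379, 0.001]
force: [-0.8, -0.4, 1.3]
opening: 0.0379
gripper_force: 30.0
```

```bash
python3 -m inch '[0,0,10,0,0,0,0,40,0,0,0,0,75,0,0,0,0,100,0,0,0,0,110,0,0,0,0,110,0,0]'; python3 -m inch '[-5,-20,0,-1,0,-12,-55,0,-3,0,-19,-92,0,-5,0,-25,-129,0,-7,0,-32,-166,0,-9,0,-38,-203,0,-11,0,-44,-240,0,-12,0,-50,-277,0,-12,0,-56,-314,0,-12,0,-60,-346,0,-12,0]';  python3 -m inch '[-2,-20,0,0,0,-3,-32,0,0,0,-4,-35,0,0,0,-4,-35,0,0,0,-4,-35,0,0,0,-4,-35,0,0,0]'; python3 - <<'E'
from h import *
o=np.zeros((480,640,3),np.uint8)
c=read_camera("scene");a=c["image"][90:330,150:420];cv2.imwrite("pics/d.png",cv2.resize(a,None,fx=2,fy=2,interpolation=cv2.INTER_CUBIC))
t=read_camera("top"); print(cast(t,[(472,190),(554,197),(552,303),(461,297)],.05)*1000)
E
```

```text
t: 29.77
tool_pos: [0.5531, 0.0404, 0.1278]
orientation: [2.049, 2.377, 0.005]
force: [1.0, 0.1, -3.4]
opening: 0.038
gripper_force: 30.0
t: 30.6
tool_pos: [0.4888, -0.3069, 0.1215]
orientation: [-2.286, -2.148, 0.002]
force: [1.3, 0.1, -3.9]
opening: 0.0381
gripper_force: 30.0
t: 31.1
tool_pos: [0.4875, -0.3389, 0.124]
orientation: [-2.286, -2.153, -0.0]
force: [0.2, 0.3, -3.8]
opening: 0.0383
gripper_force: 30.0
[[ 596.72009813 -269.23447538   50.        ]
 [ 582.5905383  -427.88487678   50.        ]
 [ 383.49704492 -410.19771276   50.        ]
 [ 398.49944181 -239.4147139    50.        ]]
```

View pics/d.png

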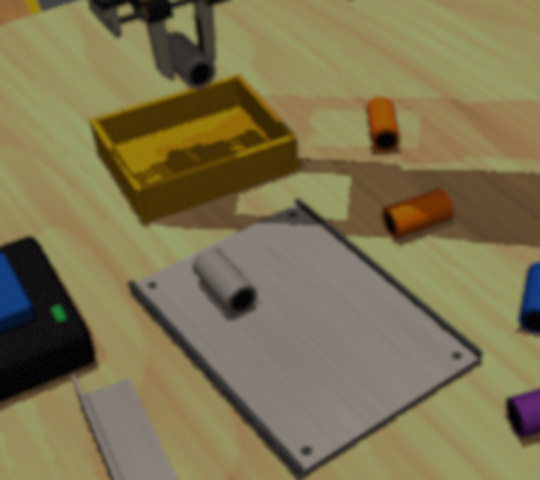

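The oval tube is in the gripper at (195,70), above and behind the crate in this view, and the sound tube lies on the plate at (225,280). The pose checks out against the crate's rim centre, so I'll lower it in.

```bash
python3 -m inch '[0,0,-30,0,0,0,0,-60,0,0,0,0,-88,0,0,0,0,-102,0,0,0,0,-108,0,0,0,0,-110,0,0,0,0,-110,0,0,0,0,-110,0,0]'; python3 -m inch '[0,0,-1,0,0,0,0,-1,0,0,0,0,-1,0,0]'
```

```text
t: 31.87
tool_pos: [0.4886, -0.3415, 0.0166]
orientation: [2.286, 2.15, 0.001]
force: [0.3, 0.3, -3.1]
opening: 0.0382
gripper_force: 30.0
t: 32.12
tool_pos: [0.4878, -0.3411, 0.0146]
orientation: [2.288, 2.151, 0.0]
force: [0.9, 0.1, -3.6]
opening: 0.0386
gripper_force: 30.0
```

```bash
python3 -m inch '[0,0,-1,0,0,0,0,-2,0,0,0,0,-2,0,0]'; python3 -m inch '[0,0,-0.6,0,0,0,0,-0.6,0,0,0,0,-0.6,0,0]'
```

```text
t: 32.37
tool_pos: [0.4871, -0.3404, 0.0113]
orientation: [-2.288, -2.152, 0.0]
force: [0.4, 0.5, -3.5]
opening: 0.0387
gripper_force: 30.0
t: 32.62
tool_pos: [0.4872, -0.3406, 0.0109]
orientation: [-2.289, -2.152, 0.0]
force: [0.1, 0.2, -3.2]
opening: 0.0382
gripper_force: 30.0
```

```bash
python3 -m inch '[0,0,0,0,65,0,0,0,0,65,0,0,0,0,65,0,0,0,0,65,0,0,0,0,65,0,0,0,0,65]'; python3 -m inch '[0,0,15,0,65,0,0,45,0,65,0,0,80,0,65,0,0,120,0,65,0,0,150,0,65,-40,20,160,0,65,-80,40,160,0,65,-100,60,160,0,65,-100,60,160,0,65,-100,60,160,0,65]'; python3 - <<'E'
from h import *
o=np.zeros((600,640,3),np.uint8)
c=read_camera("scene");o[:300]=cv2.resize(c["image"][110:440],(640,330))[:300]
t=read_camera("top");o[300:]=t["image"][90:390]
cv2.imwrite("pics/e.png",o); print(robot.read_state()["t"])
E
```

```text
t: 33.12
tool_pos: [0.4874, -0.3406, 0.0111]
orientation: [2.288, 2.152, 0.0]
force: [0.1, 0.5, -0.9]
opening: 0.0603
gripper_force: 0.0
t: 33.95
tool_pos: [0.3861, -0.2796, 0.1708]
orientation: [2.289, 2.152, 0.0]
force: [0.0, -0.9, 0.8]
opening: 0.0604
gripper_force: 0.0
34.05
```

View pics/e.png

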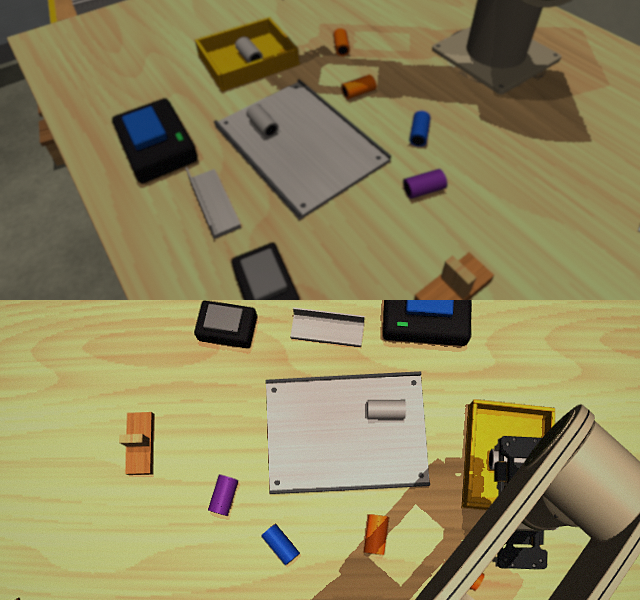

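The oval tube lies in the crate at (248,48), the sound one is on the plate at (263,122), and the block stands upright on the bench at (455,275). Nothing else has moved, so I'll hand it in.

```bash
python3 -c "
from plant import job
print(job.close_job())"
```

```text
the job is handed in; nothing more can be done
None
```

I rolled both tubes half a turn under the block: the left one (tube at +y) rose and fell and is now in the yellow crate, the sound right one is lying on the plate, the block stands back on the bench, and the job is handed in at about 34 s; pressing ran about 4 to 11 N, briefly over the 8 N asked.

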